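Tip the wide board carrier up against the inspection fence

ROBOT

A 6-joint arm with a two-finger parallel gripper is mounted at the origin on the work surface. World frame = base frame: x ahead of the robot, y to its left, z up, the work surface at z = 0. Lengths are in m, angles in rad, forces in N, time in s.
With the tool pointing down it reaches from about 0.275 to 0.825 m from the base axis. Payload 4.9 kg.
Tool frame: the origin (TCP) lies midway between the tips of the shut fingers; the grasp point (between the pads) lies 19 mm behind it (grip_point_offset is the distance from the TCP to the grasp point, in m); z points along the fingers, y is the line along which they close (so a half turn about z gives the same grasp; the last joint's range is limited). The gripper opens to 85 mm and grips with 20 to 120 N. Pads are 22 mm wide; open, the fingers measure 114 mm over their backs; the gripper's body (76 mm by 85 mm) begins 54 mm behind the grasp point. The pads swing forward as they close: fully open they stand 13 mm farther back than shut.
Start: joints at [-1.397, 0.326, -0.193, 1.052, 0, 1.437], TCP at [0.167, -0.524, 0.231] pointing down, gripper open.
Joint ranges: [-2.65, 2.65], [-0.97, 1.79], [-1.3, 1.35], [-1.93, 2.1], [-1.47, 1.37], [-3.14, 3.14]. Speed limits (rad/s): [2.57, 2.57, 3.14, 3.14, 3.14, 3.14].

INTERFACE

Orientations are given as a rotation vector (axis times angle).
In Python, from cell import * gives the robot as it stands. Calls block until the motion is done:
- movep(position, orientation): joint-space move of the TCP to a pose.
- move_l(position, velocity=0.15, rot=None, until_force=None): straight line of the TCP; rot=None keeps the orientation; velocity is the mean speed in m/s. With until_force (N) it stops when the force on the tool has changed by that much, and returns True; else False.
- set_joints(angles): joint-space move.
- let_go() and grab(newtons=None): open the fingers fully, or close them until they stop; newtons is the grip in N (None keeps the last).
- sleep(seconds).
- ik(position, orientation): joint angles nearest the present ones, or None.
- get_state(): the state.
- grab_frame(name): name is "side" or "top" or "wrist"; returns a dict with "img" (420x560x3 uint8, red, green, blue), "fx", "fy", "cx", "cy" (pixels), "k1" (the pictures are not rectified: a ray, as slopes to the right and down, at radius r is drawn at 1 + k1 r^2 times it, then the intrinsics apply), "cam_to_world" (4x4, takes a point from camera to world coordinates); the wrist camera has in their place "T_tool_cam" (4x4, takes a point from camera to tool coordinates, whose origin is the TCP and whose axes are the flange's). Camera axes: x right, y down, z forward; pixel columns grow to the right and rows downward; lengths in m; the calibration is good to about 2 mm. A picture is of the moment at which its call begins: read the wrist's pose just before it. There is no depth.
A pose or a line that the arm cannot do raises MotionError and nothing moves.
- sign_off(): hands the job in; it is judged then, once.
Trained networks look in the newest picture that a camera, given by its name, has taken for a name from the list of things; names that differ only in an ending like _2 or _b are one class to them, and where a whole thing is asked for, a point or a joint stands for the part that bears it (a point fixed in the world has none). Each returns a list of dicts, best first, with "score" (0 to 1); they miss things now and then, are a little off and sometimes report something else, mostly with a low value. They report only what shows in the picture. A call takes as long as a camera call. They do not tell look-alikes from the thing itself.
- spot_in(camera, name): "centre" ([column, row] in pixels, amid what is visible of it).
- silhouettes(camera, name): "mask" (420x560 bool, what is visible of it) and "centre" ([column, row] in pixels, amid what is visible of it).
- tip_of(camera, name): "centre" ([column, row] in pixels: a listed point, or the origin of a listed thing).
The state is a dict: "clock": time; "q": joint angles; "joint_velocities": joint speeds; "tau": joint torques, N m; "position": TCP position; "eef_rot": TCP orientation; "contact_force": force on the tool from outside, world axes, zero at the start; "wrist_torque": the same for the moment, N m; "finger_gap": opening from 0.0 (shut) to 1.0 (fully open); "grasp_force": force on a finger pad.
Only numpy, scipy, OpenCV 4.12 (cv2) and the standard library are available. Lean on these libraries where they do the work, as an engineer would, in place of code of your own. Each camera call takes 0.05 s, during which the arm holds its last target. There are 200 camera calls.

TASK

Two board carriers lie sloping on the inspection stand, each with its raised edge towards the robot. Tip the wider one up on its lower edge until it stands upright against the stand's fence and leave it standing there, so that the solder side on its back can be inspected. Do not lift it off the stand, and leave the narrow carrier as it lies.

Things in the scene. Friction and masses are not known exactly. Their poses are not given: they have to be found in the camera images.
- stand: Fixed aluminium stand: 10 mm deck 135 deep, 290 wide; fence 95 tall along its far side. Origin on the bench (z 0) below the middle of the line where fence face meets deck; x to the fence (away from robot), y along it, z up. Deck top z 10, from x -115 to 20 mm. Fence face leans back 8 degrees, top at z 104. Carriers rest on a round rod.
- rest_rod (a point): Middle of the stand's rest rod: steel, 10 mm thick, along the stand's y, full width, its axis 51 mm before the foot of the fence and 60 mm above the bench. Its top is 65 mm above the bench: whatever pushes a carrier must pass above that. Axes as the stand's.
- wide_carrier_center (a point): Centre of the wide carrier: loose dark plate 120 long, 100 wide, 10 mm thick, 0.2 kg, green board in its top. x runs along its length from raised to lower edge, z out of the board face. Slopes 55 degrees at first; raised edge 108 (underside) to 114 mm (top) above the bench, 78 mm before the fence foot. On the left or right half of the stand. Pushed level to the fence, the raised edge climbs 20 mm.
- wide_carrier_foot (a point): Middle of the wide carrier's lower edge, underside corner (60 mm along x, -5 mm along z from its centre): the edge it pivots on, on the deck, 10 mm above the bench, its top corner about 1 mm from the fence's foot. Stood up, the carrier leans on the fence by itself, top 130 mm above the bench, the back of its upper part 10 mm before the fence face.
- narrow_carrier_center (a point): Centre of the narrow carrier: the same kind of plate, 120 mm long, 10 mm thick, only 60 mm wide, sloping the same way on the other half of the stand, about 144 mm along the fence from the wide one. To be left as it lies.
Not all that is in view belongs to the job. What is shaped like the part that bears wide_carrier_center but blue or pink is not meant.

How it is judged:
By the outcome, as a careful person would: the job done as asked, in the order asked, and still so for the second after the job is handed in, with the robot touching nothing.
It also fails if it takes over 32 s, if anything falls off the work surface, if the arm or the gripper's body presses on something with over 40 N, if the wrist force passes 120 N, or if a joint passes its speed limit or range.

## Working session

There is one attempt and no reset: what is moved stays moved. The work goes in short steps, each a Python script; the robot and the scene stay as the last script left them, time stands still between calls to the robot, and variables do not carry over. Pictures are saved under pics/ and viewed, at most 10 in all, crops included, and the job is handed in when it is done.

```bash
mkdir -p pics; ls
python3 - <<'E'
from cell import *
import cv2,numpy as np
for c in("side","top"):
    f=grab_frame(c); cv2.imwrite(f"pics/{c}0.png",f["img"][:,:,::-1])
    print(c,f["fx"],f["fy"],f["cx"],f["cy"],f["k1"],np.round(f["cam_to_world"],4).tolist())
    for n in("stand","rest_rod","wide_carrier_center","wide_carrier_foot","narrow_carrier_center"):
        print(n,[(np.round(d["centre"],1).tolist(),round(d["score"],2)) for d in tip_of(c,n)])
print(get_state()["clock"],get_state()["eef_rot"])
E
```

```text
pics
side 395.6243501826802 395.6243501826802 277.94256302491806 212.2193230011588 -0.04826851202504823 [[0.9753, -0.1562, 0.1564, 0.3963], [-0.2211, -0.6919, 0.6873, -0.4723], [0.0009, -0.7049, -0.7094, 0.5653], [0.0, 0.0, 0.0, 1.0]]
stand [([320.2, 261.8], 0.69)]
rest_rod [([294.6, 247.7], 0.61), ([293.4, 231.1], 0.6), ([320.2, 283.4], 0.41)]
wide_carrier_center [([180.8, 328.7], 0.82), ([339.7, 156.9], 0.77), ([282.4, 216.4], 0.76)]
wide_carrier_foot [([204.5, 347.4], 0.92), ([295.0, 229.5], 0.9), ([356.1, 169.0], 0.68), ([296.3, 251.0], 0.41), ([320.3, 282.3], 0.28)]
narrow_carrier_center [([320.8, 281.4], 0.56)]
top 382.7829102757866 382.7829102757866 279.8664416590796 209.94023708422372 -0.07686028586836713 [[0.0192, -0.9949, 0.0994, 0.4475], [-0.9995, -0.0166, 0.0266, 0.0179], [-0.0248, -0.0999, -0.9947, 0.7099], [0.0, 0.0, 0.0, 1.0]]
stand [([338.3, 186.0], 0.67)]
rest_rod [([343.7, 210.0], 0.7)]
wide_carrier_center [([189.3, 119.9], 0.94), ([301.7, 207.7], 0.74), ([377.4, 321.6], 0.66)]
wide_carrier_foot [([297.8, 196.5], 0.95), ([213.4, 101.1], 0.66), ([400.8, 300.9], 0.61)]
narrow_carrier_center [([385.8, 199.9], 0.85)]
0.6 [ 3.10440516e+00  4.81587652e-01 -2.94633874e-05]
```

```bash
python3 -c "
import cv2,numpy as np
a=cv2.imread('pics/side0.png');b=cv2.imread('pics/top0.png')
cv2.imwrite('pics/both.png',cv2.resize(a,(800,600)));cv2.imwrite('pics/top1.png',cv2.resize(b,(800,600)))"
```

```text
(no output)
```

View pics/both.png

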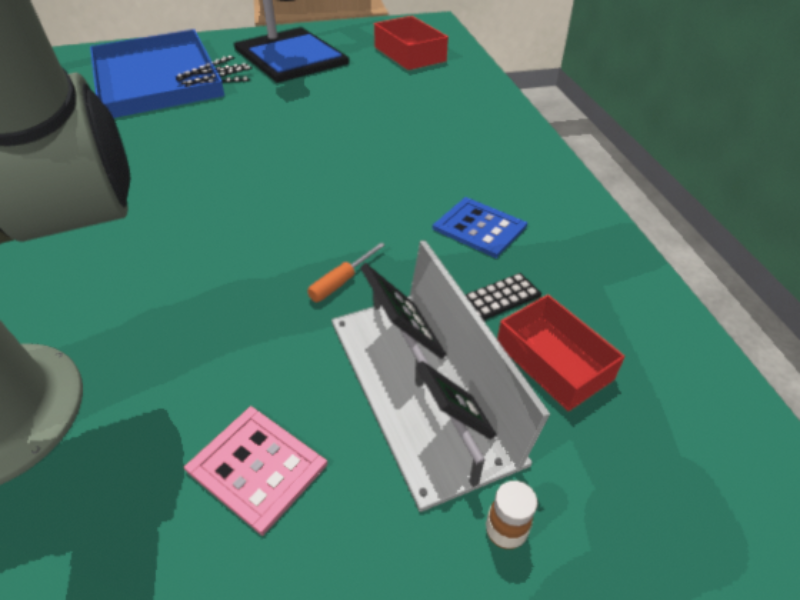

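View pics/top1.png

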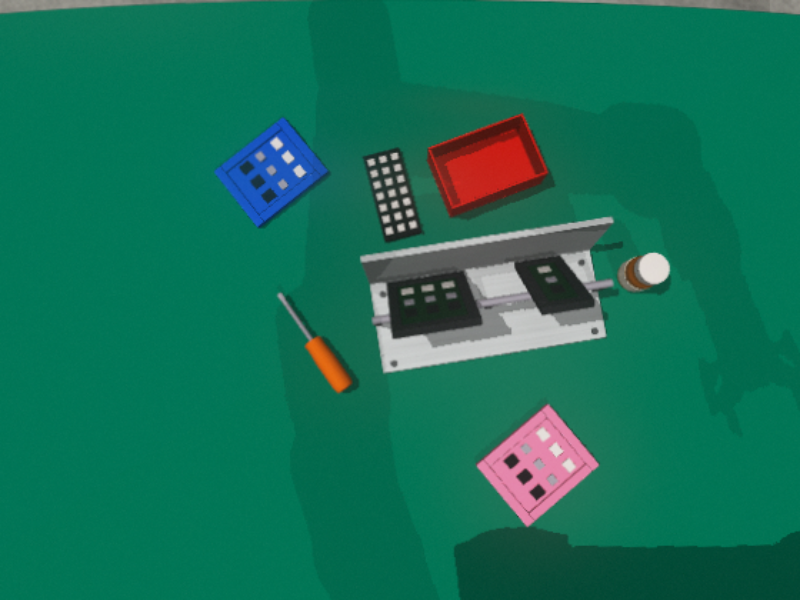

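The side picture shows the carriers on the stand: the left one at about (400,310)/800 and the right one at (455,400)/800. In the top picture the candidates are:
- dark plate on the left half of the stand at (434,303)/800, about 95 px wide
- dark plate on the right half at (553,284)/800, narrower
- blue look-alike at (272,172)
- pink look-alike at (538,465)

The dark left plate is on the stand and the wider of the two, so it is the target. I'll confirm this with a crop and fit the stand pose.

```bash
cat > fit.py <<'E'
import numpy as np,cv2
from scipy.optimize import least_squares
C={"side":(395.624,277.943,212.219,-0.04827,[[0.9753,-0.1562,0.1564,0.3963],[-0.2211,-0.6919,0.6873,-0.4723],[0.0009,-0.7049,-0.7094,0.5653],[0,0,0,1]]),
"top":(382.783,279.866,209.94,-0.07686,[[0.0192,-0.9949,0.0994,0.4475],[-0.9995,-0.0166,0.0266,0.0179],[-0.0248,-0.0999,-0.9947,0.7099],[0,0,0,1]])}
def proj(c,P):
    f,cx,cy,k,T=C[c];p=np.linalg.inv(T)@np.append(P,1);s=p[:2]/p[2]
    return s*(1+k*(s@s))*f+[cx,cy]
def W(v,P):
    c,s=np.cos(v[2]),np.sin(v[2]);return np.array([v[0]+c*P[0]-s*P[1],v[1]+s*P[0]+c*P[1],P[2]])
k=.7
def obs(v):
    w=v[3]
    return [("top",(268.1,260.4),(-.115,.145,.01)),("top",(424.2,235.2),(-.115,-.145,.01)),
    ("side",(333*k,321*k),(-.115,.145,.01)),("side",(420*k,508*k),(-.115,-.145,.01)),
    ("top",(361*k,258*k),(.013,.145,.104)),("top",(613*k,219*k),(.013,-.145,.104)),
    ("side",(422*k,242*k),(.013,.145,.104)),("side",(547*k,412*k),(.013,-.145,.104)),
    ("top",(301.7,207.7),(-.0395,w,.062)),("top",(297.8,196.5),(-.0092,w,.01)),
    ("side",(282.4,216.4),(-.0395,w,.062)),("top",(385.8,199.9),(-.0395,w-.144,.062)),("side",(320.8,281.4),(-.0395,w-.144,.062))]
r=lambda v:np.concatenate([proj(c,W(v,np.array(P)))-p for c,p,P in obs(v)])
s=least_squares(r,[.55,-.05,.1,.07],loss="soft_l1",f_scale=2)
print(s.x.round(4));print(r(s.x).reshape(-1,2).round(1).tolist())
np.save("fit.npy",s.x)
a=cv2.imread('pics/top0.png')[140:275,235:445]
cv2.imwrite('pics/crop.png',cv2.resize(a,None,fx=3.5,fy=3.5,interpolation=2))
E
python3 fit.py
```

```text
[ 0.5653 -0.0661  0.1732  0.0724]
[[-0.3, -1.2], [0.2, -0.9], [-0.5, -1.9], [0.7, 0.6], [-0.2, 1.0], [0.3, 0.8], [-0.8, -0.9], [-1.4, 3.0], [-0.2, 1.6], [0.2, -0.5], [1.3, 1.8], [-1.0, -3.7], [0.1, -0.7]]
```

View pics/crop.png

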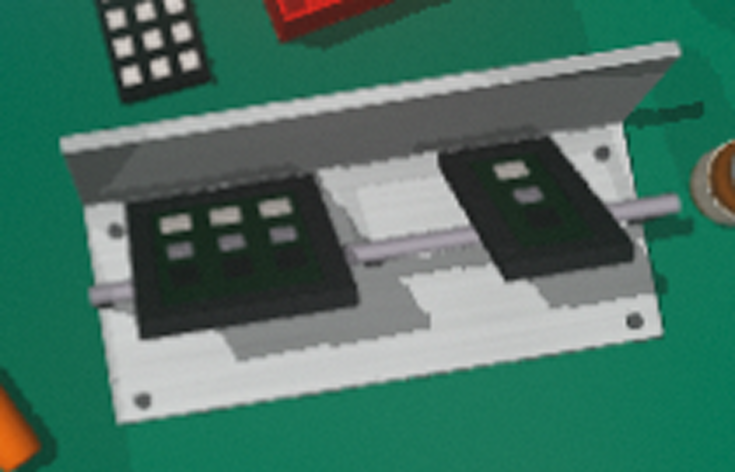

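The crop confirms it: the wide dark carrier has 3 columns of pads at crop (245,255), and the narrow one with a single column is at (535,205). I'll close the fingers, come down in front of the raised edge and push level until contact.

```bash
cat > h.py <<'E'
from cell import *
import numpy as np,cv2
from scipy.spatial.transform import Rotation as R
from fit import W
v=np.load("fit.npy")
rot=(R.from_euler("z",v[2])*R.from_euler("x",np.pi)).as_rotvec()
p=lambda x,z:W(v,np.array([x,v[3],z]))
def st():
    s=get_state();d=np.array(s["position"])-[v[0],v[1],0]
    print("t",round(s["clock"],2),"stand x",round(d[0]*np.cos(v[2])+d[1]*np.sin(v[2]),4),"z",round(s["position"][2],4),"F",np.round(s["contact_force"],1))
def pic(c,n):
    cv2.imwrite(f"pics/{n}.png",cv2.resize(grab_frame(c)["img"][:,:,::-1],(800,600)))
E
sed -i 's/^s=least/if __name__=="__main__":\n  s=least/; s/^print(s/  print(s/; s/^np.save/  np.save/; s/^a=cv2/  a=cv2/; s/^cv2.imw/  cv2.imw/' fit.py
python3 - <<'E'
from h import *
grab(20)
movep(p(-.135,.22),rot); st()
move_l(p(-.135,.09),.15); st()
print(move_l(p(-.05,.09),.05,until_force=1.5)); st()
pic("side","s1")
E
```

```text
t 3.4 stand x -0.1349 z 0.22 F [-0.6  0.3  1. ]
t 4.42 stand x -0.1345 z 0.0905 F [-0.2 -1.1  0.1]
True
t 5.4 stand x -0.0882 z 0.0897 F [ 0.6  0.8 -1.2]
```

View pics/s1.png

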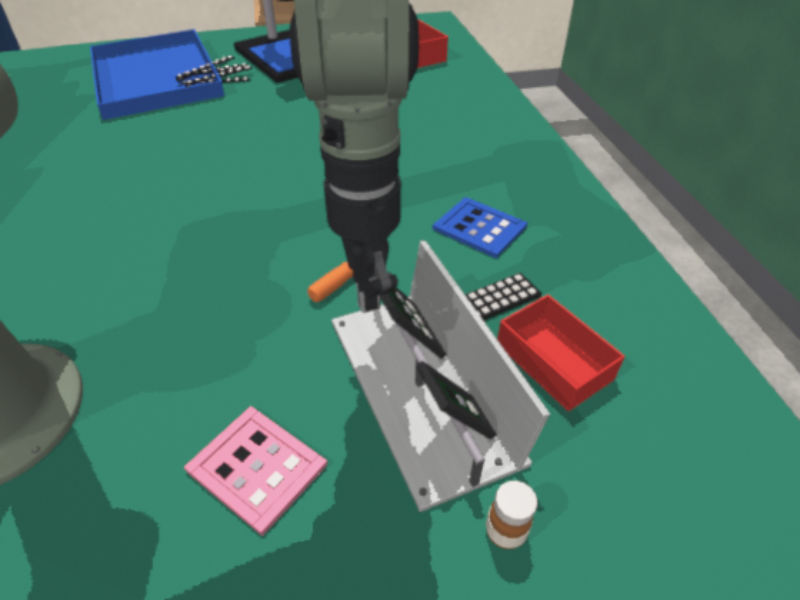

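The closed fingers at (370,300) are at the wide carrier's raised edge, and contact came where the geometry predicted. Pushing on, level.

Run:
```python
from h import *
print(move_l(p(-.028,.09),.04,until_force=12)); st()
print(move_l(p(-.004,.09),.015,until_force=5)); st()
pic("side","s2")
```

```text
False
t 7.15 stand x -0.0266 z 0.091 F [0.6 0.1 5.5]
True
t 7.9 stand x -0.0195 z 0.0903 F [0.1 0.2 0.5]
```

View pics/s2.png

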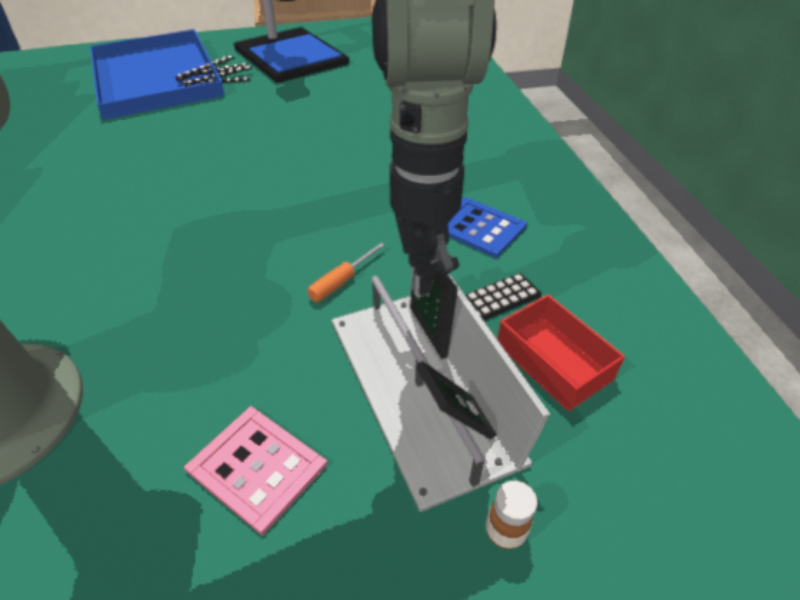

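The carrier at (435,315) now stands nearly upright by the fingers. The force fell to zero, so it has probably tipped past its balance point. I'll press gently on to make sure it lies against the fence, back off and look.

Run:
```python
from h import *
print(move_l(p(-.005,.09),.015,until_force=5)); st()
sleep(.2)
move_l(p(-.04,.09),.04); move_l(p(-.135,.09),.12); st()
move_l(p(-.16,.2),.15); st()
pic("side","s3");pic("top","t3")
for n in("wide_carrier_center","narrow_carrier_center"):
  print([(np.round(d["centre"],1).tolist(),round(d["score"],2)) for d in tip_of("side",n)])
```

```text
True
t 8.63 stand x -0.0116 z 0.0895 F [ 0.1 -1.5 -0.1]
t 10.62 stand x -0.134 z 0.0903 F [ 0.6 -0.1  0.2]
t 11.53 stand x -0.1601 z 0.1994 F [-0.8  0.5  0.1]
[([340.2, 158.8], 0.89), ([306.2, 205.5], 0.74), ([179.1, 328.1], 0.73)]
[([321.7, 283.0], 0.63)]
```

View pics/s3.png

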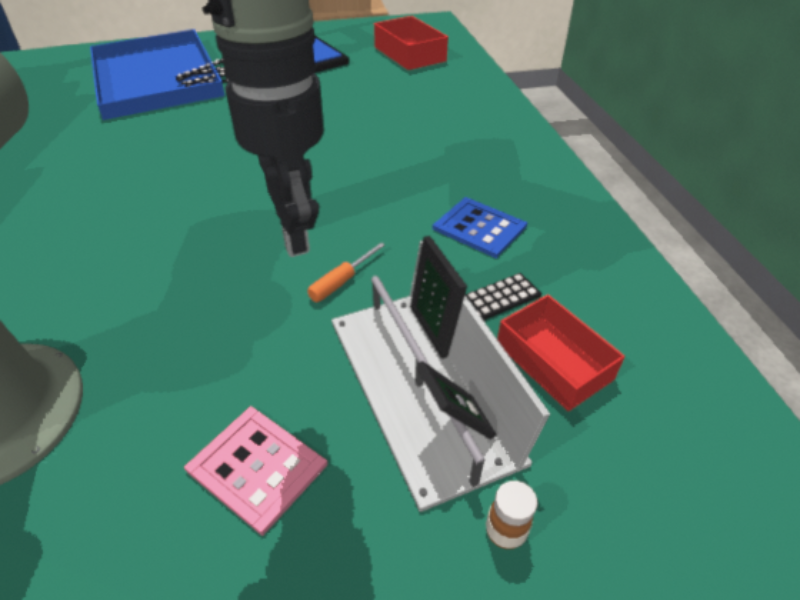

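View pics/t3.png

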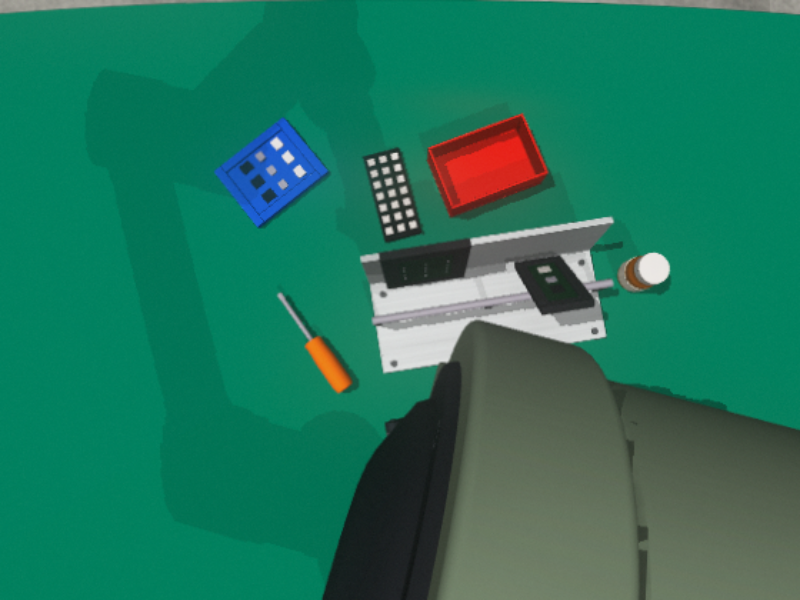

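The wide carrier stands flat against the fence, at side (438,295) and top (425,263), with its solder side towards the robot. The narrow carrier has not moved, at top (553,284), and the arm is clear of everything.

```bash
python3 -c "
from cell import *
print(sign_off())"
```

```text
the job is handed in; nothing more can be done
None
```

The wide carrier now stands upright against the fence with its solder side facing the robot, the narrow carrier is as it lay, and the job was handed in at about 12 s of the 32 s allowed.

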